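# Snap the curved wiring-duct cover home with the fingertips

### The arm

A 6-joint arm with a two-finger parallel gripper is mounted at the origin on a cart in front of the work surface, level with it; the furniture and walls round the work are solid. World frame = base frame: x ahead of the robot, y to its left, z up, the work surface at z = 0. Lengths are in mm, angles in rad, forces in N, time in s.
With the tool pointing down it reaches from about 350 to 875 mm from the base axis. Payload 4.2 kg.
Tool frame: the origin (TCP) lies on the mounting face of the last link; the fingertips stand 173 mm ahead of it and the grasp point (between the pads) lies 155 mm ahead of it; z points along the fingers, y is the line along which they close (so a half turn about z gives the same grasp; the last joint's range is limited). The gripper opens to 85 mm and grips with 20 to 120 N. Pads are 22 mm wide; open, the fingers measure 114 mm over their backs; the gripper's body (76 mm by 85 mm) begins 54 mm behind the grasp point. The pads swing forward as they close: fully open they stand 13 mm farther back than shut.
Start: joints at [1.377, 0.385, 0.008, 0, -1.194, -0.259], TCP at [273.395, 562.01, 404.712] pointing down, gripper open.
Joint ranges: [-3.14, 3.14], [-1.21, 2.06], [-1.07, 1.41], [-3.16, 2.05], [-2.99, -0.16], [-3.1, 3.1]. Speed limits (rad/s): [2.79, 2.79, 3.14, 3.14, 3.14, 3.14].

### API

Orientations are given as a unit quaternion [x, y, z, w].
In Python, from bench import arm gives the robot as it stands.
- The arm moves only by the tool carry_out, never from a script. Its argument "rows" is a list of rows, each a list of 7 numbers: the shift along the tool's x, y, z as a fraction of full scale, then the turn, a rotation vector about the tool's x, y, z as a fraction of full scale, then the opening, from -1 (shut) to 1 (fully open). A call has 1 to 12 rows; each row is the pose to reach, as a shift and turn from the pose commanded when the call began, along the tool's axes at that moment, turning the shorter way round; what a row does not reach only later rows make up. Full scale, the value 1, is 20 cm for a shift and pi rad for a turn. A row lasts 1/8 s, in which the tool goes at most 62.5 mm and 10.7 degrees, less where a joint would pass 70% of its speed; a pose out of reach is approached as far as the arm can. A call with a number of a shift or a turn outside -1 to 1 is refused whole. A call with a gripper value outside its range is refused whole. The fingers move at their own pace and stop on an object; the grip force is fixed at half the most. Time passes only in rows, so rows that repeat a pose let the fingers close. It gives the time, the measured TCP pose, the force, the opening and the grip force at its end, in the units of the state.
- arm.read_state(): the state, without advancing time (a new reading comes with each control period).
- arm.get_image(name): name is "side" or "top"; returns (picture, depth): 480x640x3 uint8, red, green, blue; 480x640 float32, mm along the optical axis (not along the pixel's ray), 0 where there is no reading.
- arm.calibration(name): a dict with "mtx" (3x3 intrinsics, pixels), "k1" (the pictures are not rectified: a ray, as slopes to the right and down, at radius r is drawn at 1 + k1 r^2 times it, then the intrinsics apply), "cam_to_world" (4x4, takes a point from camera to world coordinates). Camera axes: x right, y up, looking along -z (the intrinsics and any distortion apply to the point x, -y, -z); pixel columns grow to the right and rows downward; lengths in mm; the calibration is good to about 2 mm. A picture is of the moment at which its call begins. calibration takes no time and is no camera call.
- arm.job_done(): hands the job in; it is judged then, once.
The state is a dict: "clock": time; "joints": joint angles; "joint_vel": joint speeds; "joint_efforts": joint torques, N m; "position": TCP position; "ee_rot": TCP orientation; "contact_force": force on the tool from outside, world axes, zero at the start; "wrist_torque": the same for the moment, N m; "gripper_width": finger opening in mm; "grasp_force": force on a finger pad.
Only numpy, scipy, OpenCV 4.12 (cv2) and the standard library are available. Lean on these libraries where they do the work, as an engineer would, in place of code of your own. Each camera call takes 0.05 s, during which the arm holds its last target. There are 200 camera calls.

### The job

The white cover links along the curved wiring duct are all standing proud. With the gripper shut, run the fingertips lightly along the curve from the end by the red post to the end by the black post, pressing the links fully home in that order, then move clear. Grasp or lift nothing, don't lean hard on the duct, and leave the loose things lying around it where they are.

Things in the scene. Friction and masses are not known exactly. Their poses are not given: they have to be found in the camera images.
- duct: The curved wiring duct, screwed down: a thin aluminium plate (112 x 300 x 4 mm) carrying a grey slotted duct 30 mm wide whose six white cover links stick up. Origin on the table surface, straight below the middle of the arc. Its z is up; the arc runs along its y, with radius 240 mm in plan, and is centred at 240 mm toward its -x (the side that roughly faces the robot). It does not move.
- red_post: Round red post, 22 mm diameter, 20 mm high, fixed on the plate beside one end of the row of links (either end); origin at the centre of its foot, 4 mm above the table. The end link nearest to it is the first one. It is lower than the links.
- black_post: Round black post of the same size, fixed on the plate beside the other end of the row; the end link nearest to it is the last one.
- link0_top (a point): Middle of the top of cover link 0. The links are counted 0 to 5 from the duct's +y end to its -y end, 32 mm apart along the arc. Each is 30 mm wide across the arc and 30 mm long along it, with a flat 6 mm strip on top and ramps that slope off by about 6 mm toward both neighbours. Its top is about 41.5 mm above the table when up and 37.5 mm when home. The point's y lies along the arc.
- link1_top (a point): Middle of the top of cover link 1. Same shape as link 0. The point's y lies along the arc.
- link2_top (a point): Middle of the top of cover link 2. Same shape as link 0. The point's y lies along the arc.
- link3_top (a point): Middle of the top of cover link 3. Same shape as link 0. The point's y lies along the arc.
- link4_top (a point): Middle of the top of cover link 4. Same shape as link 0. The point's y lies along the arc.
- link5_top (a point): Middle of the top of cover link 5. Same shape as link 0. The point's y lies along the arc.
- link0 (a joint): How far cover link 0 has been pressed down (m): 0 up, 0.004 home; it gives 1 mm more before a firm stop at 0.005. It moves only straight up and down, takes about 2.5 N to move, and stays where it is left.
- link1 (a joint): How far cover link 1 has been pressed down (m): 0 up, 0.004 home; it gives 1 mm more before a firm stop at 0.005. As link 0.
- link2 (a joint): How far cover link 2 has been pressed down (m): 0 up, 0.004 home; it gives 1 mm more before a firm stop at 0.005. As link 0.
- link3 (a joint): How far cover link 3 has been pressed down (m): 0 up, 0.004 home; it gives 1 mm more before a firm stop at 0.005. As link 0.
- link4 (a joint): How far cover link 4 has been pressed down (m): 0 up, 0.004 home; it gives 1 mm more before a firm stop at 0.005. As link 0.
- link5 (a joint): How far cover link 5 has been pressed down (m): 0 up, 0.004 home; it gives 1 mm more before a firm stop at 0.005. As link 0.
- driver: red-handled screwdriver, 154 mm long, 25 mm thick. Loose bystander, origin at the centre of its underside; leave it where it is.
- cutter: side cutter with orange handles, 141 x 58 x 12 mm. Loose bystander, origin at the centre of its underside; leave it where it is.
- reel: small white reel of solder, 43 mm diameter, 36 mm high, standing. Loose bystander, origin at the centre of its underside; leave it where it is.
- jar: cream jar with a black lid, 40 mm diameter, 50 mm high, standing. Loose bystander, origin at the centre of its underside; leave it where it is.
- tape: roll of white tape, 56 mm diameter, 18 mm high, lying flat. Loose bystander, origin at the centre of its underside; leave it where it is.
- plug: light blue test plug, 12 x 53 x 12 mm, lying near the duct on the robot's side. Loose bystander, origin at the centre of its underside; leave it where it is.
- meter: yellow and black multimeter, 148 x 78 x 40 mm, lying. Loose bystander, origin at the centre of its underside; leave it where it is.

How it is judged:
By the outcome, as a careful person would: the job done as asked, in the order asked, and still so for the second after the job is handed in, with the robot touching nothing.
It also fails if it takes over 51 s, if anything falls off the work surface, if the arm or the gripper's body presses on something with over 40 N, if the wrist force passes 120 N, or if a joint passes its speed limit or range.

## Working session

There is one attempt and no reset: what is moved stays moved. The work goes in short steps, Python scripts to look and compute and a tool call to move; the robot and the scene stay as the last step left them, time stands still between calls to the robot, and variables do not carry over. Pictures are saved under pics/ and viewed, at most 10 in all, crops included, and the job is handed in when it is done.

Besides the shell and the picture viewer there is one more tool, called as name(argument=value, ...) on one line, values as JSON. carry_out: Moves the arm, as the interface text tells. Its arguments: {"type":"object","properties":{"rows":{"type":"array"}},"required":["rows"]}

```bash
mkdir -p pics; cat > h.py <<'E'
import numpy as np, cv2
from bench import arm
def grab(n,tag):
    p,d=arm.get_image(n); cv2.imwrite(f'pics/{tag}.png',p[...,::-1]); np.savez(f'pics/{tag}.npz',p=p,d=d); return p,d
def cloud(n,d):
    c=arm.calibration(n); K=np.array(c['mtx']);T=np.array(c['cam_to_world'])
    v,u=np.mgrid[0:480,0:640]; pts=np.stack([u,v],-1).reshape(-1,1,2).astype(float)
    s=cv2.undistortPoints(pts,K,np.array([c['k1'],0,0,0,0.])).reshape(480,640,2)
    P=np.stack([s[...,0]*d,-s[...,1]*d,-d,np.ones_like(d)],-1)
    return (P@T.T)[...,:3]
E
python3 - <<'E'
from h import *
s=arm.read_state(); print({k:np.round(v,3) for k,v in s.items()})
for n in('top','side'):
    grab(n,n+'0'); c=arm.calibration(n); print(np.round(c['cam_to_world'],3),c['k1'])
E
```

```text
{'clock': np.float64(0.0), 'joints': array([ 1.377e+00,  3.860e-01,  7.000e-03, -1.000e-03, -1.194e+00,
       -2.590e-01]), 'joint_vel': array([-0.001, -0.001,  0.   ,  0.002, -0.001, -0.002]), 'joint_efforts': array([-0.0000e+00, -3.9229e+01,  1.8840e+01,  4.1860e+00, -5.0000e-03,
        0.0000e+00]), 'position': array([273.301, 561.836, 403.62 ]), 'ee_rot': array([ 0.974, -0.225, -0.   ,  0.001]), 'contact_force': array([ 0.107,  0.303, -0.577]), 'wrist_torque': array([-0.007, -0.029,  0.01 ]), 'grasp_force': np.float64(0.0), 'gripper_width': np.float64(85.243)}
[[ 2.000000e-02  9.980000e-01 -5.200000e-02  5.265430e+02]
 [-1.000000e+00  2.000000e-02  0.000000e+00 -1.084400e+02]
 [ 1.000000e-03  5.200000e-02  9.990000e-01  1.247357e+03]
 [ 0.000000e+00  0.000000e+00  0.000000e+00  1.000000e+00]] 0.032998770338632216
[[-2.20000e-02  5.59000e-01 -8.29000e-01 -6.67424e+02]
 [-1.00000e+00 -2.10000e-02  1.20000e-02 -8.71420e+01]
 [-1.00000e-02  8.29000e-01  5.60000e-01  9.02849e+02]
 [ 0.00000e+00  0.00000e+00  0.00000e+00  1.00000e+00]] 0.02997768736122221
```

View pics/top0.png

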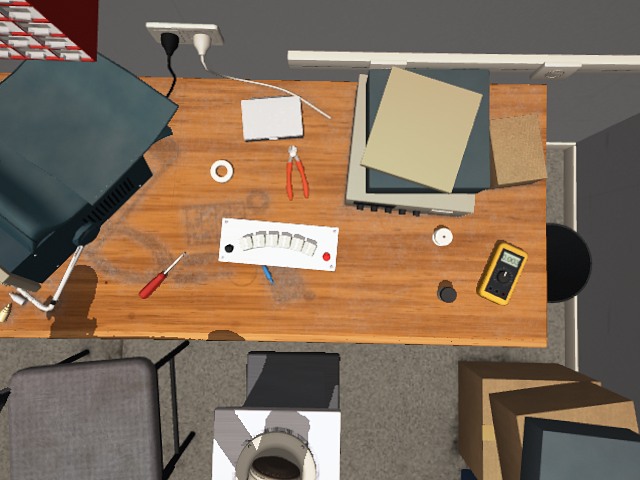

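View pics/side0.png

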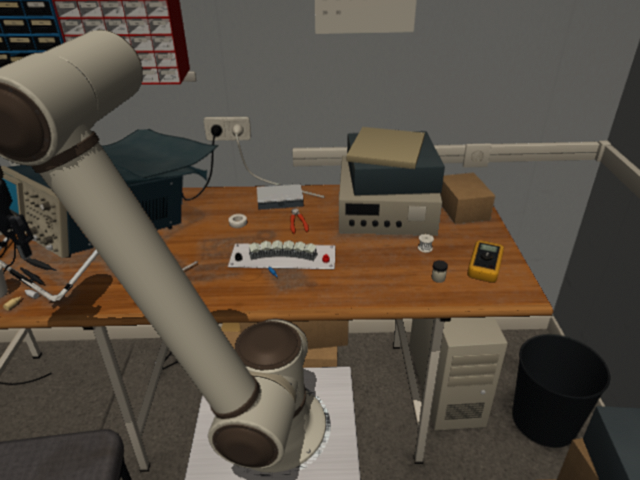

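The top view shows the duct plate at about (279,244), with the red post at (326,257), the black post at (229,248) and the links arcing between them from (248,243) to (310,248). The blue plug is at (267,274). Sweep direction is right to left (−y to +y).

```bash
cat > m.py <<'E'
from h import *
for n,box in(('top',(205,205,350,290)),('side',(215,225,350,285))):
    z=np.load(f'pics/{n}0.npz'); p,d=z['p'],z['d']; X=cloud(n,d); hsv=cv2.cvtColor(p,cv2.COLOR_RGB2HSV)
    B=np.zeros((480,640),bool); B[box[1]:box[3],box[0]:box[2]]=1; B&=d>0
    H,S,V=[hsv[...,i].astype(int) for i in range(3)]
    ms={'red':B&((H<6)|(H>174))&(S>170)&(X[...,2]>15),'black':B&(V<60)&(X[...,2]>15)&(X[...,2]<30),'plug':B&(H>95)&(H<125)&(S>120),
      'tops':B&(X[...,2]>34)&(X[...,2]<60),'plate':B&(S<60)&(V>150)&(X[...,2]<12)}
    for k,m in ms.items():
        if not m.any(): print(n,k,'none');continue
        Q=X[m]; print(n,k,m.sum(),np.round(np.median(Q,0),1),np.round(Q.min(0)),np.round(Q.max(0)))
    r=cv2.minAreaRect(X[ms['plate']][:,:2].astype(np.float32)); print('plate',np.round(r[0],1),np.round(r[1],1),r[2])
    Q=X[ms['tops']]
    A=np.c_[2*Q[:,:2],np.ones(len(Q))]; s=np.linalg.lstsq(A,(Q[:,:2]**2).sum(1),rcond=None)[0]; print('circle',s[:2],np.sqrt(s[2]+s[:2]@s[:2]))
    x0,y0,x1,y1=box; cv2.imwrite(f'pics/{n}c.png',cv2.resize(p[y0:y1,x0:x1,::-1],None,fx=5,fy=5,interpolation=cv2.INTER_CUBIC))
z=np.load('pics/top0.npz');X=cloud('top',z['d']);print(np.round(X[235:262:3,250:312:8,2],0))
print(np.round(X[330,300],0),np.round(X[460,275],0))
E
python3 m.py
```

```text
top red 35 [ 537.5 -114.6   21. ] [ 530. -122.   15.] [ 548. -107.   26.]
top black 34 [555.1 133.4  21. ] [548. 127.  15.] [563. 140.  27.]
top plug 60 [493.8  34.5   9.4] [468.  22.  -1.] [511.  46.  16.]
top tops 760 [569.2  11.2  38.5] [541. -89.  34.] [590. 104.  47.]
top plate 4098 [568.4   6.7   3.5] [ 469. -144.   -7.] [633. 162.  12.]
plate [546.9  10.4] [301.7 157.3] 86.2381820678711
circle [507.66754106  12.1134278 ] 83.54026263882257
side red 21 [ 532.1 -114.7   20.5] [ 527. -123.   15.] [ 537. -109.   26.]
side black 175 [554.9  24.4  20.8] [537. -87.  15.] [569. 141.  29.]
side plug 32 [485.4  32.4   9.9] [464.  21.   5.] [547. 134.  24.]
side tops 415 [566.6   1.   38.9] [ 534. -191.   34.] [675. 102.  46.]
side plate 1243 [541.2   1.5   4.1] [ 502. -143.   -2.] [651. 158.  12.]
plate [578.6   6.9] [299.3 136.8] 86.2643814086914
circle [684.60904795 -12.77769627] 133.34079884973093
[[ 1.000e+00  3.700e+01  3.300e+01  4.000e+01  4.000e+01  1.247e+03
  -2.000e+00  2.000e+00]
 [ 3.300e+01  3.700e+01  3.500e+01  4.300e+01  3.900e+01  3.200e+01
   1.000e+00  3.000e+00]
 [ 3.600e+01  3.600e+01  3.300e+01  3.600e+01  4.000e+01  3.400e+01
   3.800e+01  3.700e+01]
 [ 3.900e+01  4.200e+01  3.700e+01  4.100e+01  4.000e+01  6.000e+00
   3.500e+01  3.700e+01]
 [ 3.700e+01  2.900e+01  2.000e+00  3.000e+00  4.000e+01  3.600e+01
   4.300e+01  3.400e+01]
 [ 3.000e+00  2.000e+00  3.000e+00  1.000e+00  2.000e+00  7.000e+00
   3.900e+01  4.100e+01]
 [ 6.000e+00  6.000e+00  4.000e+00  0.000e+00  8.000e+00  4.000e+00
   3.000e+00  3.900e+01]
 [ 4.000e+00  2.000e+00  1.000e+00  4.000e+00  1.000e+00  2.000e+00
   2.000e+00  3.000e+00]
 [-1.000e+00  4.000e+00  2.000e+00 -2.000e+00  3.000e+00  2.000e+00
   3.000e+00  5.000e+00]]
[350. -52.   1.] [ 90. -11. 156.]
```

View pics/topc.png

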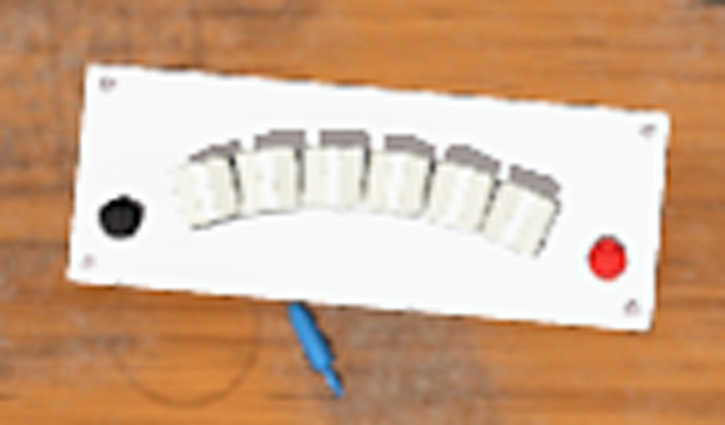

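```bash
cat > f.py <<'E'
from h import *
from scipy.optimize import least_squares
def cast(n,uv,z):
    c=arm.calibration(n); K=np.array(c['mtx']);T=np.array(c['cam_to_world'])
    s=cv2.undistortPoints(np.array(uv,float).reshape(-1,1,2),K,np.array([c['k1'],0,0,0,0.])).reshape(-1,2)
    D=np.c_[s[:,0],-s[:,1],-np.ones(len(s))]@T[:3,:3].T; o=T[:3,3]
    return o+D*((z-o[2])/D[:,2])[:,None]
cr=lambda L:[((x+.5)/5-.5+205,(y+.5)/5-.5+205) for x,y in L]
if __name__=='__main__':
    P=cast('top',cr([(88,65),(668,113),(650,330),(68,282)]),4)[:,:2]
    print('plate',np.round(P.mean(0),1),[round(float(np.linalg.norm(P[i]-P[i-1])),1) for i in range(4)])
    posts=cast('top',cr([(607,258),(121,216)]),24)[:,:2]; print('posts r,b',np.round(posts,1))
    v=(P[0]-P[1])+(P[3]-P[2]); yaw=np.arctan2(-v[0],v[1]); print('yaw',yaw)
    clicks=[(209,191),(269,179),(335,178),(399,183),(462,196),(524,217)]
    L=cast('top',cr(clicks),38.5)[:,:2]; print(np.round(L,1))
    # colour mask of links by ray onto z=38.5
    z=np.load('pics/top0.npz');d=cv2.medianBlur(z['d'],3);X=cloud('top',d)[...,2];p=z['p'].astype(int)
    m=np.zeros((480,640),bool);m[225:262,235:322]=1; m&=(X>25)&(X<60)&(p.sum(2)>500); vs,us=np.nonzero(m)
    M=cast('top',np.c_[us,vs],38.5)[:,:2]
    def model(q):
        a=(np.arange(6)-2.5)*-32/240; x=240*np.cos(a)-240; y=240*np.sin(a); c,s=np.cos(q[2]),np.sin(q[2])
        return np.c_[q[0]+c*x-s*y,q[1]+s*x+c*y]
    r=least_squares(lambda q:(model(q)-L).ravel(),[570,10,yaw]); print('click fit',np.round(r.x,4),np.round(r.fun,1))
    rm=least_squares(lambda q:np.hypot(*(M-q[:2]).T)-240,[330,0]).x; c=rm+240*np.array([np.cos(yaw),np.sin(yaw)])
    print('mask',m.sum(),'origin',np.round(c,1),np.round(M.mean(0),1))
    o=model([*(P.mean(0)*0+r.x[:2]),yaw]);print(np.round(o,1))
    print('rel plate',np.round((P.mean(0)-r.x[:2])@np.array([[np.cos(yaw),-np.sin(yaw)],[np.sin(yaw),np.cos(yaw)]]),1))
E
python3 f.py
```

```text
plate [568.4   8.4] [111.9, 299.7, 111.9, 299.2]
posts r,b [[ 539.4 -114.5]
 [ 555.7  131.3]]
yaw -0.06243675692995713
[[568.7  85. ]
 [575.3  55.2]
 [576.5  22.3]
 [574.6  -9.7]
 [568.8 -41.4]
 [558.9 -72.6]]
click fit [ 5.766378e+02  6.084900e+00 -6.300000e-02] [-0.3  0.3 -0.5 -1.3  0.6 -0.2  0.5 -0.1  0.1  0.2 -0.4  1.1]
mask 859 origin [575.8   8.1] [569.5   8.7]
[[568.4  85.3]
 [574.8  54. ]
 [577.1  22.1]
 [575.1  -9.8]
 [568.9 -41.2]
 [558.6 -71.5]]
rel plate [-8.4  1.8]
```

carry_out(rows=[[0,0,0,0,0,0,-1],[0,0,0,0,0,0,-1],[0,0,0,0,0,0,-1],[0,0,0,0,0,0,-1]])

```text
clock: 0.6
position: [273.4, 562.0, 404.7]
ee_rot: [0.974, -0.224, -0.0, 0.0]
contact_force: [0.2, 0.0, 0.2]
gripper_width: 12.2
grasp_force: 0.0
```

```bash
cat > p.py <<'E'
import numpy as np, json
from scipy.spatial.transform import Rotation as R
O=np.array([576.5,7.0]); YAW=-.0625
C=O-240*np.array([np.cos(YAW),np.sin(YAW)])
def pose(a,tipz):   # a: arc angle (+ toward link 0); tool x along -tangent
    t=YAW+a; xy=C+240*np.array([np.cos(t),np.sin(t)])
    x=np.array([np.sin(t),-np.cos(t),0]); z=np.array([0,0,-1.]); 
    return np.array([*xy,tipz+173]),R.from_matrix(np.c_[x,np.cross(z,x),z])
def rows(cur,goals):
    p0,r0=cur; out=[]
    for p,r in goals: out.append([round(float(v),4) for v in [*(r0.inv().apply(p-p0)/200),*((r0.inv()*r).as_rotvec()/np.pi)]]+[-1])
    for o in out: print(o)
E
python3 - <<'E'
from p import *
from bench import arm
s=arm.read_state(); print(s['gripper_width'])
g=pose(-.35,80); print(g[0])
rows((np.array([273.4,562,404.7]),R.from_quat([.974,-.2245,0,0])),[(g[0]+[0,0,152],g[1]),g])
E
```

```text
12.221733113072121
[556.83774172 -74.2259754  253.        ]
[2.6667, 2.2398, -0.0015, -0.0, -0.0, 0.4871, -1]
[2.6667, 2.2398, 0.7585, -0.0, -0.0, 0.4871, -1]
```

carry_out(rows=[[0.2,0.17,0,0,0,0,-1],[0.45,0.38,0,0,0,0,-1],[0.67,0.56,0,0,0,0,-1],[0.89,0.75,0,0,0,0,-1],[0.89,0.75,0,0,0,0,-1]])

```text
clock: 1.23
position: [368.6, 346.1, 405.3]
ee_rot: [0.974, -0.227, 0.0, -0.0]
contact_force: [-0.2, -0.2, 0.1]
gripper_width: -0.3
grasp_force: 0.0
```

carry_out(rows=[[0.2,0.17,0,0,0,0,-1],[0.45,0.38,0,0,0,0,-1],[0.67,0.56,0,0,0,0,-1],[0.89,0.75,0,0,0,0,-1],[0.89,0.75,0,0,0,0,-1]])

```text
clock: 1.85
position: [463.3, 134.3, 404.8]
ee_rot: [0.974, -0.227, 0.0, 0.0]
contact_force: [0.2, 0.3, 0.0]
gripper_width: 0.1
grasp_force: 0.0
```

carry_out(rows=[[0.2,0.17,0,0,0,0.05,-1],[0.45,0.38,0,0,0,0.1,-1],[0.67,0.56,0,0,0,0.15,-1],[0.88,0.74,0,0,0,0.2,-1],[0.88,0.74,0,0,0,0.25,-1],[0.88,0.74,0,0,0,0.3,-1],[0.88,0.74,0,0,0,0.35,-1],[0.88,0.74,0,0,0,0.4,-1],[0.88,0.74,0,0,0,0.45,-1],[0.88,0.74,0,0,0,0.487,-1],[0.88,0.74,0,0,0,0.487,-1]])

```text
clock: 3.22
position: [556.3, -72.2, 404.6]
ee_rot: [-0.549, 0.836, -0.0, 0.0]
contact_force: [0.5, 0.2, 0.0]
gripper_width: 0.1
grasp_force: 0.0
```

carry_out(rows=[[0,0,0.2,0,0,0,-1],[0,0,0.4,0,0,0,-1],[0,0,0.6,0,0,0,-1],[0,0,0.75,0,0,0,-1],[0,0,0.85,0,0,0,-1],[0,0,0.85,0,0,0,-1],[0,0,0.85,0,0,0,-1]])

```text
clock: 4.1
position: [556.5, -73.1, 235.6]
ee_rot: [-0.548, 0.836, -0.001, 0.001]
contact_force: [-0.3, 0.2, 0.8]
gripper_width: 0.3
grasp_force: 0.0
```

```bash
python3 - <<'E'
from h import *
p,d=grab('top','top1'); q,e=grab('side','side1')
a=cv2.resize(p[200:290,210:360,::-1],None,fx=4,fy=4,interpolation=2); b=cv2.resize(q[190:290,210:360,::-1],None,fx=4,fy=4,interpolation=2)
cv2.imwrite('pics/near1.png',cv2.resize(np.vstack([a,b]),None,fx=.75,fy=.75))
s=arm.read_state(); print(s['position'],s['ee_rot'],s['contact_force'])
E
```

```text
[556.33723899 -73.29836582 235.96273107] [-5.47943540e-01  8.36514318e-01 -6.07904057e-04  1.14159610e-03] [ 0.71226819 -0.40687333  0.90999868]
```

View pics/near1.png

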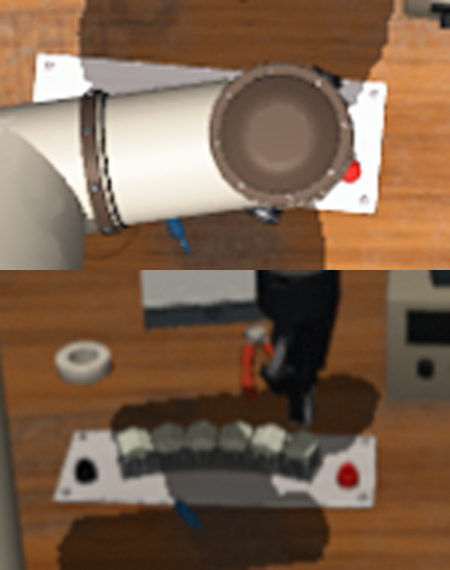

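The fingertips hang above the end link by the red post, at about (300,410) in the composite. The duct and the loose items are undisturbed.

carry_out(rows=[[0,0,0.05,0,0,0,-1],[0,0,0.08,0,0,0,-1],[0,0,0.09,0,0,0,-1],[0,0,0.09,0,0,0,-1],[0,0,0.09,0,0,0,-1]])

```text
clock: 4.82
position: [555.9, -73.6, 216.8]
ee_rot: [-0.548, 0.837, -0.0, 0.0]
contact_force: [0.8, 0.0, 0.8]
gripper_width: -0.1
grasp_force: 0.0
```

carry_out(rows=[[0,0,0.005,0,0,0,-1],[0,0,0.01,0,0,0,-1],[0,0,0.015,0,0,0,-1],[0,0,0.015,0,0,0,-1],[0,0,0.015,0,0,0,-1]])

```text
clock: 5.45
position: [555.8, -73.6, 213.9]
ee_rot: [-0.548, 0.837, -0.0, 0.0]
contact_force: [-1.0, -0.2, 2.2]
gripper_width: -0.3
grasp_force: 1.0
```

carry_out(rows=[[0,0,0.005,0,0,0,-1],[0,0,0.01,0,0,0,-1],[0,0,0.01,0,0,0,-1]])

```text
clock: 5.82
position: [555.8, -73.6, 211.6]
ee_rot: [-0.548, 0.837, -0.0, 0.0]
contact_force: [-0.2, 0.3, 1.8]
gripper_width: -0.2
grasp_force: 0.7
```

carry_out(rows=[[0,0,0.005,0,0,0,-1],[0,0,0.005,0,0,0,-1]])

```text
clock: 6.08
position: [555.8, -73.6, 210.6]
ee_rot: [-0.548, 0.837, -0.0, 0.0]
contact_force: [-0.2, -0.2, 2.0]
gripper_width: -0.0
grasp_force: 0.6
```

carry_out(rows=[[0,0,0.0025,0,0,0,-1],[0,0,0.0025,0,0,0,-1]])

```text
clock: 6.32
position: [555.8, -73.6, 210.2]
ee_rot: [-0.548, 0.837, -0.0, 0.0]
contact_force: [-0.5, -0.3, 0.2]
gripper_width: 0.4
grasp_force: 0.8
```

carry_out(rows=[[0,0,0.0025,0,0,0,-1],[0,0,0.0025,0,0,0,-1]])

```text
clock: 6.58
position: [555.8, -73.5, 210.0]
ee_rot: [-0.548, 0.837, -0.0, 0.0]
contact_force: [-0.2, 0.8, 4.4]
gripper_width: -0.5
grasp_force: 2.1
```

carry_out(rows=[[0,0,0.002,0,0,0,-1],[0,0,0.002,0,0,0,-1]])

```text
clock: 6.82
position: [555.8, -73.6, 209.9]
ee_rot: [-0.548, 0.837, -0.0, 0.0]
contact_force: [-1.4, 0.6, 6.6]
gripper_width: 0.2
grasp_force: 3.3
```

```bash
python3 - <<'E'
from p import *
g=lambda a:(lambda q:(np.array([q[0][0],q[0][1],209.5]),q[1]))(pose(a,0))
cur=(np.array([556,-73.6,209.3]),R.from_quat([-.548,.8365,0,0]))
A=np.linspace(-.35,.36,43)[1:]
for k in range(0,42,8):
    print(k, A[k:k+8][[0,-1]]); G=[g(a) for a in A[k:k+8]]; rows(cur,G); cur=G[-1]
E
```

```text
0 [-0.33309524 -0.2147619 ]
[-0.0191, -0.005, -0.001, 0.0, 0.0, -0.0049, -1]
[-0.0394, -0.0045, -0.001, 0.0, 0.0, -0.0102, -1]
[-0.0596, -0.0036, -0.001, 0.0, 0.0, -0.0156, -1]
[-0.0799, -0.0025, -0.001, 0.0, 0.0, -0.021, -1]
[-0.1001, -0.001, -0.001, 0.0, 0.0, -0.0264, -1]
[-0.1203, 0.0009, -0.001, 0.0, 0.0, -0.0318, -1]
[-0.1405, 0.0031, -0.001, 0.0, 0.0, -0.0372, -1]
[-0.1606, 0.0056, -0.001, 0.0, 0.0, -0.0425, -1]
8 [-0.19785714 -0.07952381]
[-0.0203, 0.0002, 0.0, 0.0, 0.0, -0.0054, -1]
[-0.0406, 0.0007, 0.0, 0.0, 0.0, -0.0108, -1]
[-0.0608, 0.0015, 0.0, 0.0, 0.0, -0.0161, -1]
[-0.0811, 0.0027, 0.0, 0.0, 0.0, -0.0215, -1]
[-0.1013, 0.0043, 0.0, 0.0, 0.0, -0.0269, -1]
[-0.1215, 0.0062, 0.0, 0.0, 0.0, -0.0323, -1]
[-0.1417, 0.0084, 0.0, 0.0, 0.0, -0.0377, -1]
[-0.1618, 0.011, 0.0, 0.0, 0.0, -0.043, -1]
16 [-0.06261905  0.05571429]
[-0.0203, 0.0002, 0.0, 0.0, 0.0, -0.0054, -1]
[-0.0406, 0.0007, 0.0, 0.0, 0.0, -0.0108, -1]
[-0.0608, 0.0015, 0.0, 0.0, 0.0, -0.0161, -1]
[-0.0811, 0.0027, 0.0, 0.0, 0.0, -0.0215, -1]
[-0.1013, 0.0043, 0.0, 0.0, 0.0, -0.0269, -1]
[-0.1215, 0.0062, 0.0, 0.
[... 331 characters left out ...]
-0.1013, 0.0043, 0.0, -0.0, -0.0, -0.0269, -1]
[-0.1215, 0.0062, 0.0, -0.0, -0.0, -0.0323, -1]
[-0.1417, 0.0084, 0.0, -0.0, -0.0, -0.0377, -1]
[-0.1618, 0.011, 0.0, -0.0, -0.0, -0.043, -1]
32 [0.20785714 0.32619048]
[-0.0203, 0.0002, 0.0, 0.0, 0.0, -0.0054, -1]
[-0.0406, 0.0007, 0.0, 0.0, 0.0, -0.0108, -1]
[-0.0608, 0.0015, 0.0, 0.0, 0.0, -0.0161, -1]
[-0.0811, 0.0027, 0.0, 0.0, 0.0, -0.0215, -1]
[-0.1013, 0.0043, 0.0, 0.0, 0.0, -0.0269, -1]
[-0.1215, 0.0062, 0.0, 0.0, 0.0, -0.0323, -1]
[-0.1417, 0.0084, 0.0, 0.0, 0.0, -0.0377, -1]
[-0.1618, 0.011, 0.0, 0.0, 0.0, -0.043, -1]
40 [0.34309524 0.36      ]
[-0.0203, 0.0002, 0.0, 0.0, 0.0, -0.0054, -1]
[-0.0406, 0.0007, 0.0, 0.0, 0.0, -0.0108, -1]
```

carry_out(rows=[[-0.019,-0.005,-0.001,0,0,-0.005,-1],[-0.039,-0.0045,-0.001,0,0,-0.01,-1],[-0.06,-0.0035,-0.001,0,0,-0.0155,-1],[-0.08,-0.0025,-0.001,0,0,-0.021,-1],[-0.1,-0.001,-0.001,0,0,-0.0265,-1],[-0.12,0.001,-0.001,0,0,-0.032,-1],[-0.14,0.003,-0.001,0,0,-0.037,-1],[-0.16,0.0055,-0.001,0,0,-0.0425,-1]])

```text
clock: 7.82
position: [567.6, -44.2, 210.0]
ee_rot: [-0.602, 0.798, -0.0, -0.0]
contact_force: [-1.4, -4.1, 5.9]
gripper_width: -0.3
grasp_force: 2.7
```

carry_out(rows=[[-0.02,0,0,0,0,-0.0055,-1],[-0.04,0.0005,0,0,0,-0.011,-1],[-0.061,0.0015,0,0,0,-0.016,-1],[-0.081,0.0025,0,0,0,-0.0215,-1],[-0.101,0.0045,0,0,0,-0.027,-1],[-0.1215,0.006,0,0,0,-0.0325,-1],[-0.1415,0.0085,0,0,0,-0.0375,-1],[-0.162,0.011,0,0,0,-0.043,-1]])

```text
clock: 8.82
position: [574.6, -12.0, 210.0]
ee_rot: [-0.655, 0.756, -0.0, 0.0]
contact_force: [-0.1, -4.0, 5.1]
gripper_width: 0.1
grasp_force: 2.5
```

```bash
python3 - <<'E'
from p import *
from bench import arm
s=arm.read_state();print(s['position'],s['ee_rot'],s['contact_force'],pose(-.08,36.5)[0],pose(-.08,0)[1].as_quat())
E
```

```text
[574.56863112 -11.96782583 209.95688326] [-6.55075865e-01  7.55563050e-01 -2.34722038e-04  1.83444509e-04] [-0.06712678 -3.98477763  5.14916043] [574.53596808 -12.09413555 209.5       ] [-0.65497396  0.75565145  0.          0.        ]
```

On track with light force; continuing.

carry_out(rows=[[-0.02,0,0,0,0,-0.0055,-1],[-0.04,0.0005,0,0,0,-0.011,-1],[-0.061,0.0015,0,0,0,-0.016,-1],[-0.081,0.0025,0,0,0,-0.0215,-1],[-0.101,0.0045,0,0,0,-0.027,-1],[-0.1215,0.006,0,0,0,-0.0325,-1],[-0.1415,0.0085,0,0,0,-0.0375,-1],[-0.162,0.011,0,0,0,-0.043,-1]])

```text
clock: 9.82
position: [577.0, 20.5, 209.9]
ee_rot: [-0.705, 0.71, -0.0, 0.0]
contact_force: [-0.1, -3.3, 5.1]
gripper_width: -0.2
grasp_force: 2.5
```

carry_out(rows=[[-0.02,0,0,0,0,-0.0055,-1],[-0.04,0.0005,0,0,0,-0.011,-1],[-0.061,0.0015,0,0,0,-0.016,-1],[-0.081,0.0025,0,0,0,-0.0215,-1],[-0.101,0.0045,0,0,0,-0.027,-1],[-0.1215,0.006,0,0,0,-0.0325,-1],[-0.1415,0.0085,0,0,0,-0.0375,-1],[-0.162,0.011,0,0,0,-0.043,-1]])

```text
clock: 10.82
position: [575.1, 52.8, 209.9]
ee_rot: [0.751, -0.66, 0.0, -0.0]
contact_force: [1.0, -6.3, 5.3]
gripper_width: 0.0
grasp_force: 2.8
```

carry_out(rows=[[-0.02,0,0,0,0,-0.0055,-1],[-0.04,0.0005,0,0,0,-0.011,-1],[-0.061,0.0015,0,0,0,-0.016,-1],[-0.081,0.0025,0,0,0,-0.0215,-1],[-0.101,0.0045,0,0,0,-0.027,-1],[-0.1215,0.006,0,0,0,-0.0325,-1],[-0.1415,0.0085,0,0,0,-0.0375,-1],[-0.162,0.011,0,0,0,-0.043,-1],[-0.182,0.014,0,0,0,-0.048,-1],[-0.182,0.014,0,0,0,-0.048,-1]])

```text
clock: 12.08
position: [567.6, 89.2, 210.0]
ee_rot: [0.799, -0.602, 0.0, -0.001]
contact_force: [0.7, -1.8, 5.9]
gripper_width: -0.1
grasp_force: 2.7
```

carry_out(rows=[[0,0,-0.02,0,0,0,-1],[0,0,-0.15,0,0,0,-1],[0,0,-0.4,0,0,0,-1],[0,0,-0.65,0,0,0,-1],[0,0,-0.95,0,0,0,-1],[0,0,-0.95,0,0,0,-1]])

```text
clock: 12.82
position: [568.0, 89.3, 404.9]
ee_rot: [0.799, -0.602, 0.003, -0.005]
contact_force: [0.2, 0.8, -0.9]
gripper_width: -0.0
grasp_force: 0.0
```

carry_out(rows=[[-0.25,-0.25,0,0,0,0,-1],[-0.5,-0.5,0,0,0,0,-1],[-0.75,-0.75,0,0,0,0,-1],[-0.95,-0.95,0,0,0,0,-1],[-0.95,-0.95,0,0,0,0,-1],[-0.95,-0.95,0,0,0,0,-1]])

```text
clock: 13.58
position: [698.1, 325.5, 395.8]
ee_rot: [0.799, -0.602, -0.001, 0.002]
contact_force: [1.0, -0.6, -0.7]
gripper_width: 0.2
grasp_force: 0.0
```

```bash
python3 - <<'E'
from h import *
from p import pose
s=arm.read_state(); print(s['position'])
for tag in('0','2'):
  for n in('top','side'):
    if tag=='2': p,d=grab(n,n+'2')
    else: d=np.load(f'pics/{n}0.npz')['d']
    X=cloud(n,d); 
    print(tag,n,[ (len(Q),round(float(np.median(Q)),1)) for i in range(6) for c in [pose((2.5-i)*.13333,0)[0]] for Q in [X[...,2][(np.hypot(X[...,0]-c[0],X[...,1]-c[1])<9)&(X[...,2]>25)&(X[...,2]<50)]]])
a=cv2.imread('pics/top2.png')[200:290,210:360];b=cv2.imread('pics/side2.png')[190:290,210:360]
a0=cv2.imread('pics/side0.png')[190:290,210:360]
cv2.imwrite('pics/end.png',cv2.resize(np.vstack([np.hstack([a,a]),np.hstack([a0,b])]),None,fx=2.6,fy=2.6,interpolation=2))
E
```

```text
[698.0806271  325.45548842 395.79757799]
0 top [(43, 38.9), (43, 39.7), (41, 38.4), (39, 39.9), (42, 39.1), (40, 39.6)]
0 side [(23, 40.6), (16, 40.4), (19, 40.4), (20, 40.4), (19, 39.8), (18, 41.1)]
2 top [(42, 36.0), (40, 35.4), (41, 35.5), (40, 35.4), (41, 35.4), (40, 35.4)]
2 side [(23, 35.0), (18, 35.9), (19, 35.2), (19, 35.7), (17, 36.0), (19, 35.6)]
```

View pics/end.png

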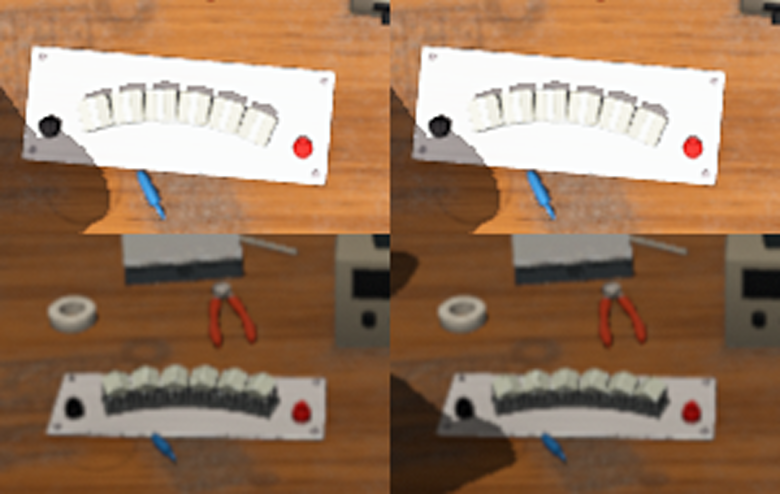

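All six links sit lower, by about 3 to 5.5 mm in the depth readings. The plug, cutter and tape have not moved, and the arm is clear.

```bash
python3 -c "
from bench import arm
print(arm.job_done())"
```

```text
the job is handed in; nothing more can be done
None
```

I ran the shut fingertips along the duct from the red post to the black post, with the force reading at most about 7 N; all six links look home (about 3 to 5.5 mm lower in the depth images), the arm is clear, and the job is handed in.

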